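# Load the specimen carrier and lift it level

### The job

Finish loading the three-cup specimen carrier, whose pocket 1 (one stud) is already filled: first stand the shorter loose tube in pocket 2 (two studs), then the longer loose tube in pocket 3 (three studs), each fully down in its cup and let go, with the carrier standing on the bench. Then take the carrier by the black bar on its centre post, lift it about 10 cm clear of the bench, keeping it level, and finish while holding it there steady and level with all three tubes in it: do not put it down. Keep the tubes upright throughout and leave the tube in pocket 1 in its place and the valve, wrench and cap nut where they are.

Things in the scene. Friction and masses are not known exactly. Their poses are not given: they have to be found in the camera images.
- carrier: loose aluminium carrier, 300 g (700 g loaded), radius 133 mm: three cups joined by flat arms to a centre post (diameter 14 mm) with a black bar on top. A tab outside each cup has one, two or three dark studs, its number; 1, 2, 3 run anticlockwise from above. Stands on the bench, turned any way. Origin on its underside at the post; z up, x along the bar, y to pocket 1.
- grip (a point): centre of the carrier's black bar grip: bar 44 mm long (carrier's x) by 18 mm wide (carrier's y) by 24 mm high, its centre 112 mm and its top 124 mm above the carrier's underside. Fingers close on its 18 mm width; seated tubes end lower than the bar (tops at most 97 mm above the underside).
- pocket1 (a point): centre of the floor of the carrier's pocket 1 (5 mm above the carrier's underside, 85 mm from its centre, towards 90 degrees from the carrier's x axis, anticlockwise seen from above); round cup of inner diameter 44 mm, outer 50 mm, 20 mm deep inside, rim 25 mm above the underside; one stud on its tab, already filled at the start.
- pocket2 (a point): centre of the floor of the carrier's pocket 2 (5 mm above the carrier's underside, 85 mm from its centre, towards 210 degrees from the carrier's x axis, anticlockwise seen from above); round cup of inner diameter 44 mm, outer 50 mm, 20 mm deep inside, rim 25 mm above the underside; two studs on its tab, empty at the start.
- pocket3 (a point): centre of the floor of the carrier's pocket 3 (5 mm above the carrier's underside, 85 mm from its centre, towards 330 degrees from the carrier's x axis, anticlockwise seen from above); round cup of inner diameter 44 mm, outer 50 mm, 20 mm deep inside, rim 25 mm above the underside; three studs on its tab, empty at the start.
- short_tube: closed cylindrical steel specimen tube with grey end bands, standing upright, diameter 36 mm, 68 mm tall, about 115 g; origin at the centre of its underside, z along its axis upward. Starts on the black rubber mat (130 x 220 mm, 4 mm thick, fixed to the bench), about 100 mm from the longer one. Goes into pocket 2.
- long_tube: closed cylindrical steel specimen tube with grey end bands, standing upright, diameter 36 mm, 92 mm tall, about 145 g; origin at the centre of its underside, z along its axis upward. Starts on the same rubber mat. Goes into pocket 3.
- loaded_tube: closed cylindrical steel specimen tube with grey end bands, standing upright, diameter 36 mm, 80 mm tall, about 130 g; origin at the centre of its underside, z along its axis upward. Already stands in pocket 1 and stays there.
- valve: bystander: small ball valve block with blue lever, 93 x 30 x 42 mm, lying on the bench; origin at the centre of its underside.
- wrench: bystander: steel wrench lying on the bench; origin at its underside.
- cap_nut: bystander: knurled steel cap nut, diameter 40 mm, 30 mm tall, standing on the bench; origin at the centre of its underside.
There are look-alikes about, which are no part of the job. Leave any brown look-alike of the short_tube alone. What is shaped like the loaded_tube but brown is not meant.

How it is judged:
By the outcome, as a careful person would: the job done as asked, in the order asked, and still so for the second after the job is handed in, while the arm keeps its last pose, push and grip.
It also fails if it takes over 72 s, if anything falls off the work surface, if the arm or the gripper's body presses on something with over 40 N, if the wrist force passes 120 N, or if a joint passes its speed limit or range.

### The arm

A 6-joint arm with a two-finger parallel gripper is mounted at the origin on the work surface. World frame = base frame: x ahead of the robot, y to its left, z up, the work surface at z = 0. Lengths are in m, angles in degrees, forces in N, time in s.
With the tool pointing down it reaches from about 0.4 to 0.825 m from the base axis. Payload 7 kg.
Tool frame: the origin (TCP) lies at the very end of the fingers, on their centre line; the grasp point (between the pads) lies hold_point_z behind it (hold_point_z is the distance from the TCP to the grasp point, in m); z points along the fingers, y is the direction in which the jaws open and shut (so a half turn about z gives the same grasp; the last joint's range is limited). The gripper opens to 88 mm and grips with 3 to 60 N. Pads are 19 mm wide; open, the fingers measure 130 mm over their backs; the gripper's body (78 mm by 193 mm) begins 47 mm behind the grasp point.
Start: joints at [-51.962, 20.546, 0.682, 0, -70.136, -16.507], TCP at [0.248, -0.628, 0.227] pointing down, gripper open.
Joint ranges: [-176.03, 176.03], [-82.01, 121.73], [-58.28, 71.71], [-173.87, 95.51], [-174.79, -0.11], [-173.66, 173.66]. Speed limits (degrees/s): [136.94, 136.94, 172.46, 180, 180, 180].

### API

Orientations are given as [roll, pitch, yaw] about the fixed x, y, z axes, in that order (R = Rz(yaw) Ry(pitch) Rx(roll)).
In Python, from plant import get_obs, snapshot, close_job, hold_point_z gives the robot as it stands. The module is installed in compiled form; this text tells all that it offers.
- The arm moves only by the tool jog_arm, never from a script. Its argument "commands" is a list of rows, each a list of 4 numbers: the shift along the world's x, y, z in mm, then the turn about the world's z in degrees. In form: [[x, y, z, turn], ...]. A call has exactly 10 rows; each row shifts and turns the commanded pose from where the row before left it; what a row does not reach is not made up. A row lasts 1/12 s, in which the tool goes at most 41.7 mm and 7.16 degrees, less where a joint would pass 70% of its speed; a pose out of reach is approached as far as the arm can. A call is refused whole if a number of a shift passes 41.7 or a number of a turn 7.16, either way. A call with a gripper value outside its range is refused whole. "fingers" is the finger opening in mm, from 0 to 87.6, set as the call begins (left out, the last holds). The fingers move at their own pace and stop on an object; the grip force is fixed at half the most. Time passes only in rows, so rows that do not move let the fingers close, or fill a call up. It gives the time, the measured TCP pose, the force and the opening at its end, in the units of the state.
- get_obs(): the state, without advancing time (a new reading comes with each control period).
- snapshot(name): name is "side" or "top"; returns a dict with "image" (420x560x3 uint8, red, green, blue), "fov_y" (degrees; the focal length in pixels is half the picture's height over the tangent of half this angle, whatever the lens; pixels are square), "cx", "cy" (the principal point, pixels), "rvec" (rotation vector, rad) and "tvec" (3), from world to camera coordinates, as OpenCV has them. Camera axes: x right, y down, z forward; pixel columns grow to the right and rows downward; lengths in m; the calibration is good to about 2 mm. A picture is of the moment at which its call begins. There is no depth.
- close_job(): hands the job in, once; it reports no verdict.
The state is a dict: "clock": time; "joint_pos": joint angles; "qvel": joint speeds; "tau": joint torques, N m; "tool_pos": TCP position; "orientation": TCP orientation; "force": force on the tool from outside, world axes, zero at the start; "moment": the same for the moment, N m; "opening": finger opening in m.
Only numpy, scipy, OpenCV 4.12 (cv2) and the standard library are available. Lean on these libraries where they do the work, as an engineer would, in place of code of your own. Each camera call takes 0.05 s, during which the arm holds its last target.

## Working session

There is one attempt and no reset: what is moved stays moved. The work goes in short steps, Python scripts to look and compute and a tool call to move; the robot and the scene stay as the last step left them, time stands still between calls to the robot, and variables do not carry over. Pictures are saved under pics/ and viewed, and the job is handed in when it is done.

Besides the shell and the picture viewer there is one more tool, called after "Request:" as name(argument=value, ...) on one line, values as JSON. jog_arm: Moves the arm, as the interface text tells. Its arguments: {"type":"object","properties":{"commands":{"type":"array","items":{"type":"array","items":{"type":"number"}}},"fingers":{"type":"number"}},"required":["commands"]}

```bash
mkdir -p pics; cat > h.py <<'E'
import numpy as np, cv2, json
from plant import get_obs, snapshot, close_job, hold_point_z
def snap(name,fn):
    s=snapshot(name); cv2.imwrite('pics/%s.png'%fn,s['image'][:,:,::-1])
    np.savez('pics/%s.npz'%fn,**{k:np.array(v) for k,v in s.items()}); return s
def load(fn): return dict(np.load('pics/%s.npz'%fn))
def K(s):
    f=210/np.tan(np.radians(float(s['fov_y']))/2); return np.array([[f,0,float(s['cx'])],[0,f,float(s['cy'])],[0,0,1]])
def proj(s,P): return cv2.projectPoints(np.array(P,float).reshape(-1,3),s['rvec'],s['tvec'],K(s),None)[0].reshape(-1,2)
def back(s,uv,z):
    R=cv2.Rodrigues(s['rvec'])[0]; t=np.array(s['tvec']).ravel(); C=-R.T@t
    d=R.T@np.linalg.inv(K(s))@np.array([uv[0],uv[1],1.]); return C+d*(z-C[2])/d[2]
E
python3 - <<'E'
from h import *
for n in('top','side'):
    s=snap(n,n+'0'); R=cv2.Rodrigues(s['rvec'])[0]; print(n,{k:v for k,v in s.items() if k!='image'}, -R.T@np.array(s['tvec']).ravel())
print(get_obs(),hold_point_z)
E
```

```text
top {'fov_y': 54.539138566233255, 'cx': 287.69290113418987, 'cy': 207.80830439081038, 'rvec': array([ 2.16699191, -2.14016039,  0.16584794]), 'tvec': array([-0.02290939,  0.58979875,  0.79558645])} [ 0.47182871 -0.0061001   0.87102564]
side {'fov_y': 49.69078389871317, 'cx': 278.8617832218339, 'cy': 212.46332340978987, 'rvec': array([ 0.56285963, -2.75520969,  1.04211665]), 'tvec': array([0.53111062, 0.24520454, 0.70722543])} [0.37640238 0.46974556 0.69284336]
{'clock': 0.1, 'joint_pos': array([-5.19614291e+01,  2.05873592e+01,  6.37194021e-01, -1.81993991e-02,
       -7.01334857e+01, -1.65062206e+01]), 'qvel': array([-0.00898277, -0.10760286,  0.15163666, -0.00026678,  0.01369159,
        0.01338937]), 'tau': array([-1.52336746e-03, -5.84163880e+01,  2.93749166e+01,  7.01550096e+00,
        1.01061471e-02, -5.53364100e-05]), 'tool_pos': array([ 0.24755021, -0.62749396,  0.22570069]), 'orientation': array([ 1.79914935e+02, -7.36485198e-03, -1.58473841e+02]), 'force': array([ 0.96424392,  0.15444575, -1.07407959]), 'moment': array([0.03594922, 0.02393846, 0.02102154]), 'opening': 0.08788667927023411} 0.0188
```

View pics/top0.png

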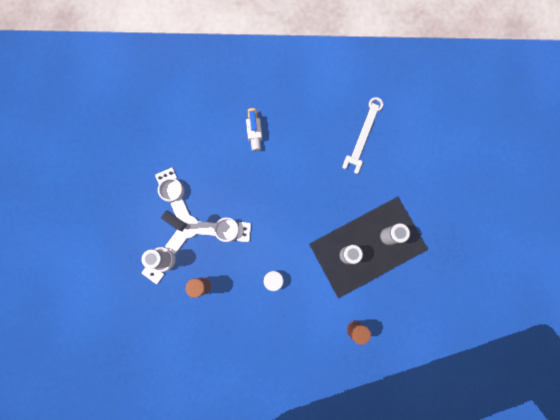

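View pics/side0.png

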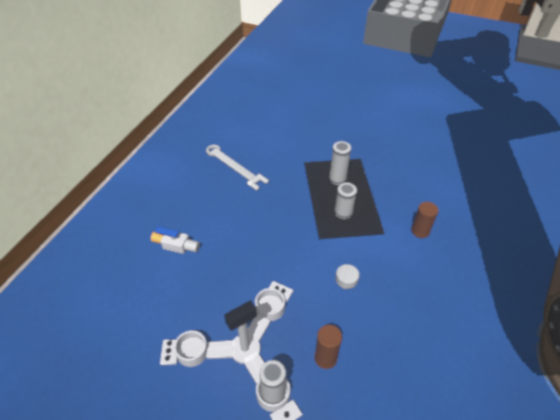

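Top view: the steel tubes on the mat are at (351,255), which looks shorter, and (400,233), which looks longer. The loaded tube is in the cup at (152,259). The brown look-alikes are at (197,288) and (361,334), and the cap nut is at (273,281). The stud tabs are one at (152,275), two at (244,232) and three at (166,176). Next I'll check the close crops.

```bash
python3 - <<'E'
from h import *
a=cv2.imread('pics/top0.png'); b=cv2.imread('pics/side0.png')
f=lambda i,x,y,w,h,k: cv2.resize(i[y:y+h,x:x+w],None,fx=k,fy=k,interpolation=cv2.INTER_CUBIC)
cv2.imwrite('pics/c1.png',f(a,135,160,130,130,4.6)); cv2.imwrite('pics/c2.png',f(a,305,190,130,110,5))
cv2.imwrite('pics/c3.png',f(b,150,270,160,150,4)); cv2.imwrite('pics/c4.png',f(b,300,130,90,115,5))
E
```

```text
(no output)
```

View pics/c1.png

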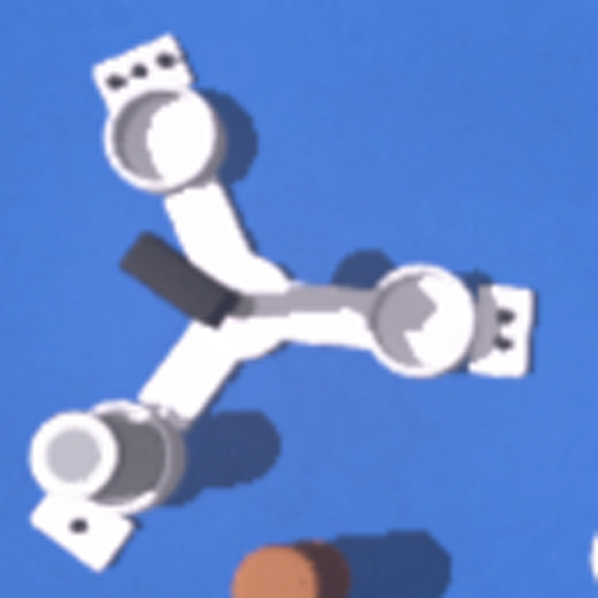

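View pics/c2.png

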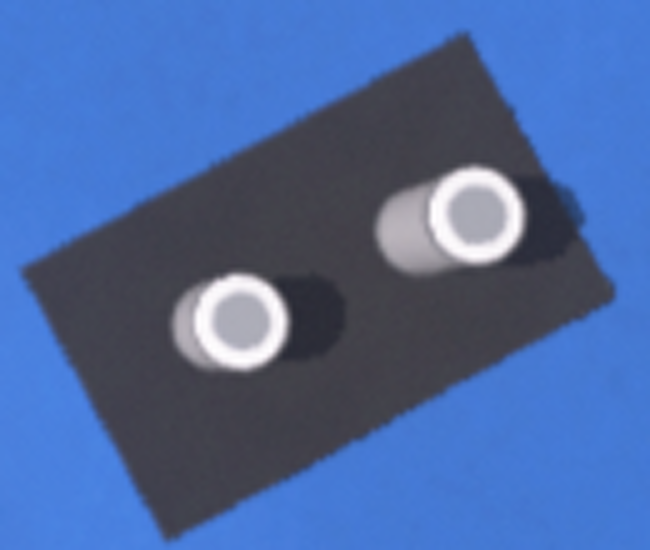

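View pics/c3.png

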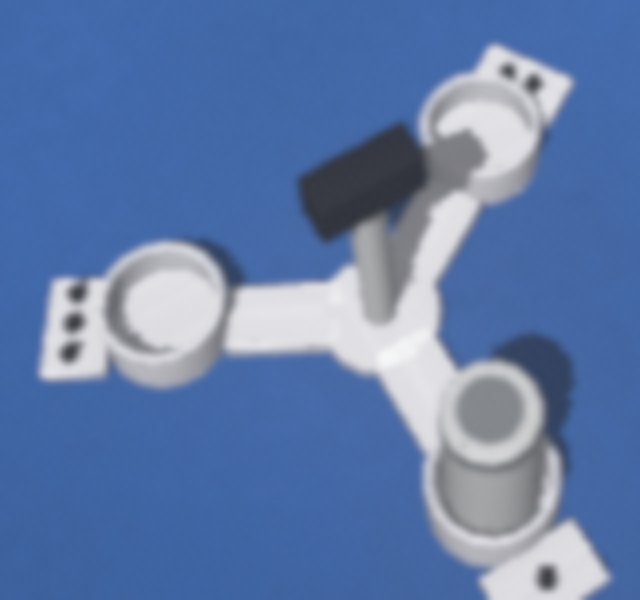

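View pics/c4.png

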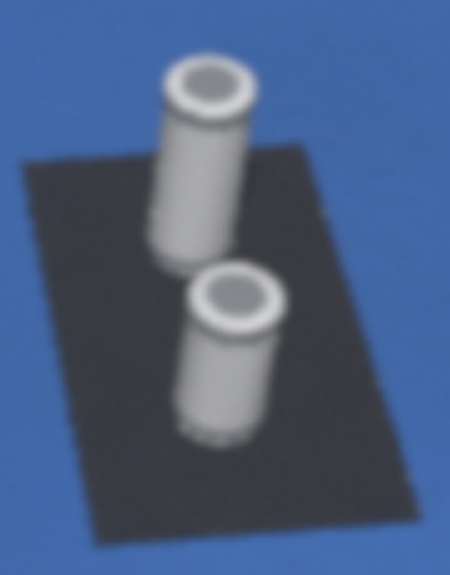

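Crops confirm it: the short tube's top is at top-view px (353,254), the long tube's at (400,233). The studs read 3, 2 and 1 at pockets upper-left, right and lower-left. Now measuring positions.

```bash
python3 - <<'E'
from h import *
from scipy.optimize import least_squares
T=load('top0');S=load('side0')
def px(p,k,x0,y0): return np.array([(p[0]+.5)/k-.5+x0,(p[1]+.5)/k-.5+y0])
c1=lambda p:px(p,4.6,135,160); c2=lambda p:px(p,5,305,190); c3=lambda p:px(p,4,150,270); c4=lambda p:px(p,5,300,130)
def tri(a,b):
    r=lambda P: np.r_[proj(T,P)[0]-a,proj(S,P)[0]-b]
    q=least_squares(r,[.5,0,.05]); return q.x,np.round(q.fun,2)
for n,a,b,z in(('short',(242,322),(237,298),.072),('long',(476,216),(210,88),.096)):
    print(n,tri(c2(a),c4(b)),back(T,c2(a),z),back(S,c4(b),z))
print('loaded',tri(c1((73,453)),c3((491,410))),back(T,c1((73,453)),.085),back(S,c3((491,410)),.085))
for n,a,b in(('p3',(163,139),(167,300)),('p2',(422,321),(481,133))):
    print(n,tri(c1(a),c3(b)),back(T,c1(a),.025),back(S,c3(b),.025))
obs=[(T,c1((163,139)),3),(T,c1((422,321)),2),(S,c3((167,300)),3),(S,c3((481,133)),2)]
def r(p):
    o=[]
    for s,uv,i in obs:
        a=p[2]+np.radians({1:90,2:210,3:330}[i]); o+=list(proj(s,[p[0]+.085*np.cos(a),p[1]+.085*np.sin(a),.025])[0]-uv)
    return o
q=min((least_squares(r,[.5,.2,y]) for y in(0,2,4)),key=lambda q:q.cost);print('carrier',q.x[:2],np.degrees(q.x[2]),np.round(q.fun,2))
p=q.x
for i,d in((1,90),(2,210),(3,330)):
    a=p[2]+np.radians(d);print(i,p[0]+.085*np.cos(a),p[1]+.085*np.sin(a))
# bar top corners overlay
for s,nm in((T,'top0'),(S,'side0')):
    im=cv2.imread('pics/%s.png'%nm);im=cv2.resize(im,None,fx=3,fy=3,interpolation=cv2.INTER_CUBIC)
    c,sn=np.cos(p[2]),np.sin(p[2])
    P=[[p[0]+c*x-sn*y,p[1]+sn*x+c*y,z] for z in(.124,.1) for x,y in((.022,.009),(.022,-.009),(-.022,-.009),(-.022,.009))]
    for u in proj(s,P): cv2.circle(im,tuple(np.int32(u*3+1)),2,(0,0,255),-1)
    for d in(90,210,330):
        th=np.linspace(0,6.28,60);a=p[2]+np.radians(d)
        for u in proj(s,np.c_[p[0]+.085*np.cos(a)+.025*np.cos(th),p[1]+.085*np.sin(a)+.025*np.sin(th),th*0+.025]): cv2.circle(im,tuple(np.int32(u*3+1)),1,(0,255,0),-1)
    x,y=(135,160) if nm=='top0' else (150,270)
    cv2.imwrite('pics/ov_%s.png'%nm,im[3*y:3*y+450,3*x:3*x+480])
a=cv2.imread('pics/ov_top0.png');b=cv2.imread('pics/ov_side0.png');h=min(len(a),len(b));o=np.hstack([a[:h],b[:h]]);cv2.imwrite('pics/ov.png',cv2.resize(o,(800,int(h*800/o.shape[1]))))
for n,u,z in(('nut',(273,281),.03),('br1',(194,288),.08),('br2',(361,334),.068)): print(n,back(T,u,z))
E
```

```text
short (array([ 0.49640237, -0.14471134,  0.06715438]), array([ 0.01,  0.03, -0.03, -0.  ])) [ 0.49630599 -0.1438665   0.072     ] [ 0.49542343 -0.13996203  0.072     ]
long (array([ 0.53753305, -0.23130251,  0.09085324]), array([-0.02, -0.08,  0.09,  0.01])) [ 0.5369389  -0.22984446  0.096     ] [ 0.53633429 -0.22528176  0.096     ]
loaded (array([0.48259874, 0.24606447, 0.08232486]), array([ 0.12,  0.52, -0.38, -0.07])) [0.48355015 0.24548589 0.085     ] [0.48162028 0.24693338 0.085     ]
p3 (array([0.62771438, 0.23312531, 0.02095177]), array([ 0.05,  0.17, -0.13, -0.03])) [0.62733538 0.23210418 0.025     ] [0.62598893 0.23451945 0.025     ]
p2 (array([0.54615122, 0.11271692, 0.01348273]), array([ 0.03,  0.14, -0.12, -0.02])) [0.54544737 0.11119849 0.025     ] [0.5430789  0.11873436 0.025     ]
carrier [0.55051826 0.19857334] 55.19216069602562 [-1.26 -0.06 -1.32  0.97 -0.88 -0.21  1.   -2.42]
1 0.4807272190583437 0.24709354354662266
2 0.5433940582023433 0.11387242182900577
3 0.6274335143584585 0.23475405736139088
nut [0.44109309 0.01243326 0.03      ]
br1 [0.42814547 0.16133028 0.08      ]
br2 [ 0.34458115 -0.15818958  0.068     ]
```

View pics/ov.png

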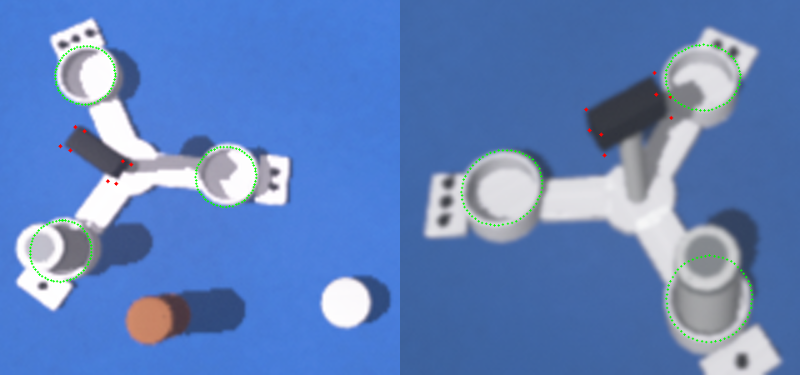

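```bash
python3 - <<'E'
from h import *
im=load('top0')['image'].astype(float)
# bench top edge : strongest vertical gradient rows 15..60 of blue-red
g=cv2.GaussianBlur(im[:,:,2]-im[:,:,0],(5,5),0)
xs=np.arange(5,556,10);ys=[]
for x in xs:
    d=np.diff(g[10:70,x]);i=np.argmax(d); 
    a,b,c=d[i-1],d[i],d[i+1];ys.append(10.5+i+0.5*(a-c)/(a-2*b+c))
ys=np.array(ys);p=np.polyfit(xs,ys,1);print('top',np.round(ys-np.polyval(p,xs),1))
im=load('side0')['image'].astype(float);g=cv2.GaussianBlur(im[:,:,2]-im[:,:,0],(5,5),0)
ys=np.arange(50,290,10);xs=[]
for y in ys:
    x0=int(np.interp(y,[0,290],[285,0])); lo=max(0,x0-60);d=np.diff(g[y,lo:x0+60]);xs.append(lo+np.argmax(d)+.5)
xs=np.array(xs);print(xs);p=np.polyfit(ys,xs,1);print(np.round(xs-np.polyval(p,ys),1))
E
```

```text
top [-0.1  0.  -0.  -0.1 -0.1 -0.1 -0.2 -0.1  0.  -0.1 -0.1  0.   0.2  0.1
  0.1  0.1  0.1  0.1  0.1  0.1 -0.   0.   0.1  0.2  0.   0.   0.  -0.
 -0.   0.   0.  -0.1 -0.1 -0.  -0.   0.1  0.   0.  -0.1 -0.   0.1  0.1
 -0.1 -0.1 -0.  -0.1 -0.   0.   0.  -0.1 -0.1  0.   0.  -0.  -0.   0.1]
[233.5 223.5 214.5 204.5 194.5 185.5 175.5 166.5 156.5 146.5 137.5 127.5
 117.5 108.5  98.5  89.5  79.5  70.5  60.5  50.5  40.5  31.5  21.5  12.5]
[ 0.1 -0.3  0.3 -0.  -0.4  0.2 -0.2  0.4  0.  -0.3  0.3 -0.1 -0.5  0.1
 -0.2  0.4 -0.   0.6  0.2 -0.2 -0.5  0.1 -0.3  0.3]
```

```bash
cat > ba.py <<'E'
from h import *
from scipy.optimize import least_squares
T=load('top0');S=load('side0')
def px(p,k,x0,y0): return np.array([(p[0]+.5)/k-.5+x0,(p[1]+.5)/k-.5+y0])
c1=lambda p:px(p,4.6,135,160); c2=lambda p:px(p,5,305,190); c3=lambda p:px(p,4,150,270); c4=lambda p:px(p,5,300,130)
def car(p,x,y,z): c,s=np.cos(p[2]),np.sin(p[2]); return [p[0]+c*x-s*y,p[1]+s*x+c*y,z]
def pk(i,z=.025):
    a=np.radians({1:90,2:210,3:330}[i]); return lambda v:car(v[6:9],.085*np.cos(a),.085*np.sin(a),z)
sh=lambda z:(lambda v:[v[0],v[1],z]); lo=lambda z:(lambda v:[v[2],v[3],z]); ld=lambda z:(lambda v:[v[4],v[5],z])
bar=lambda x,y,z=.124:(lambda v:car(v[6:9],x,y,z))
obs=[(0,c2((242,322)),sh(.072)),(1,c4((237,298)),sh(.072)),(0,c2((476,216)),lo(.096)),(1,c4((210,88)),lo(.096)),
(0,c2((217,325)),sh(.004)),(0,c2((420,231)),lo(.004)),
(0,c1((73,453)),ld(.085)),(1,c3((491,410)),ld(.085)),
(0,c1((163,139)),pk(3)),(0,c1((422,321)),pk(2)),(1,c3((167,300)),pk(3)),(1,c3((481,133)),pk(2)),(1,c3((494,487)),pk(1)),
(0,c1((122,265)),bar(.022,.009)),(0,c1((148,232)),bar(.022,-.009)),(1,c3((402,124)),bar(-.022,-.009)),(1,c3((298,180)),bar(.022,-.009))]
def cam(s,d):
    R=cv2.Rodrigues(np.array(d[:3]))[0]@cv2.Rodrigues(s['rvec'])[0]
    return dict(s,rvec=cv2.Rodrigues(R)[0].ravel(),tvec=np.array(s['tvec']).ravel()+d[3:])
def r(v):
    cs=[cam(T,v[9:15]),cam(S,v[15:21])];o=[]
    for i,uv,f in obs:o+=list((proj(cs[i],f(v))[0]-uv)/.5)
    return np.r_[o,v[9:12]/.005,v[12:15]/.002,v[15:18]/.005,v[18:21]/.002]
q=least_squares(r,np.r_[.496,-.142,.537,-.228,.482,.246,.5505,.1986,np.radians(55),np.zeros(12)],x_scale=np.r_[np.ones(9)*.01,np.ones(12)*.003])
v=q.x
if __name__=='__main__':
    print(np.round(v[:8],4),np.degrees(v[8]),2*q.cost)
    print(np.round(q.fun[:2*len(obs)].reshape(-1,2)*.5,2).tolist());print(np.round(v[9:]*1e3,1))
    for i in(1,2,3):print(i,np.round(pk(i)(v),4))
    J=q.jac;print('sig mm',np.round(1e3*np.sqrt(np.diag(np.linalg.inv(J.T@J)))[:9],1))
np.save('cams.npy',v[9:])
E
python3 ba.py
```

```text
[ 0.4962 -0.1438  0.5372 -0.2304  0.4825  0.2457  0.5512  0.1981] 54.81464854403946 43.87342214498371
[[0.32, -0.17], [-0.11, 0.19], [0.53, -0.28], [-0.03, 0.05], [-0.18, 0.25], [-0.56, 0.32], [0.92, 0.04], [-0.25, 0.62], [0.26, -0.6], [-0.34, 0.7], [-0.82, 0.93], [1.06, -0.93], [-0.26, -1.2], [-0.75, 0.24], [-0.33, -0.4], [0.9, -0.18], [-0.44, 0.35]]
[-2.8  0.6  1.   0.7 -0.3  1.2 -2.7  1.9 -3.1  0.2  1.3  0.2]
1 [0.4817 0.2471 0.025 ]
2 [0.5435 0.1135 0.025 ]
3 [0.6283 0.2338 0.025 ]
sig mm [1.6 2.5 1.8 2.7 1.8 2.3 1.6 2.5 5.8]
```

Request:
jog_arm(commands=[[12,24,-2,3.2],[12,24,-2,3.2],[12,24,-2,3.2],[12,24,-2,3.2],[12,24,-2,3.2],[12,24,-2,3.2],[12,24,-2,3.2],[12,24,-2,3.2],[12,24,-2,3.2],[12,24,-2,3.2]], fingers=87.6)

```text
clock: 0.93
tool_pos: [0.3679, -0.3865, 0.2062]
orientation: [180.0, 0.0, -126.3]
force: [0.2, 0.3, -0.5]
opening: 0.0875
```

Request:
jog_arm(commands=[[12,24,-2,3.2],[12,24,-2,3.2],[12,24,-2,3.2],[12,24,-2,3.2],[12,24,-2,3.2],[12,24,-2,3.2],[12,24,-2,3.2],[12,24,-2,3.2],[12,24,-2,3.2],[12,24,-2,3.2]])

```text
clock: 1.77
tool_pos: [0.4879, -0.1465, 0.1863]
orientation: [180.0, 0.0, -94.3]
force: [-0.0, -0.4, 0.8]
opening: 0.0874
```

Request:
jog_arm(commands=[[2,0.5,-10,0],[2,0.5,-10,0],[2,0.5,-10,0],[2,0.5,-10,0],[0,0,-10,0],[0,0,-10,0],[0,0,-10,0],[0,0,-10,0],[0,0,-5,0],[0,0,0,0]])

```text
clock: 2.6
tool_pos: [0.4948, -0.146, 0.1001]
orientation: [179.9, -0.0, -94.5]
force: [-0.2, 0.1, 0.2]
opening: 0.0875
```

```bash
python3 - <<'E'
from h import *
for n in('top','side'): snap(n,n+'1')
o=get_obs();print(o['tool_pos'],o['orientation'])
T=load('top1');S=load('side1')
print(proj(T,o['tool_pos']),proj(S,o['tool_pos']))
a=cv2.imread('pics/top1.png');b=cv2.imread('pics/side1.png')
f=lambda i,x,y,w,h,k: cv2.resize(i[y:y+h,x:x+w],None,fx=k,fy=k,interpolation=cv2.INTER_CUBIC)
cv2.imwrite('pics/d.png',np.hstack([f(a,290,190,130,130,3),f(b,280,110,130,130,3)]))
E
```

```text
[ 0.49580214 -0.14600474  0.10157478] [ 1.79992575e+02 -1.15556843e-02 -9.44673108e+01]
[[356.83601317 253.83111148]] [[349.54456893 175.9531456 ]]
```

View pics/d.png

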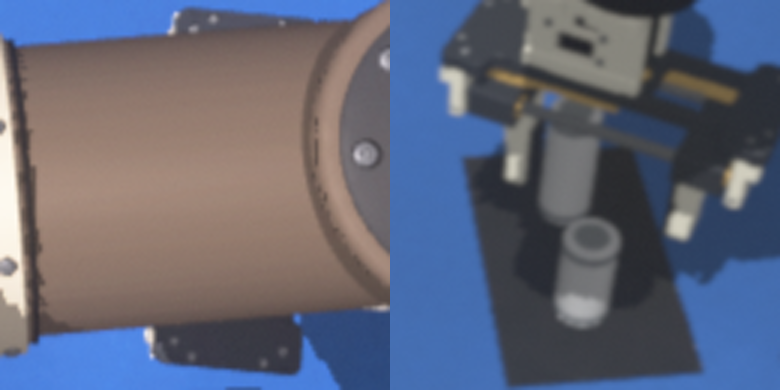

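Request:
jog_arm(commands=[[0,1,-11,0],[0,1,-11,0],[0,0,-11,0],[0,0,-11,0],[0,0,-10,0],[0,0,-8,0],[0,0,-4,0],[0,0,0,0],[0,0,0,0],[0,0,0,0]])

```text
clock: 3.53
tool_pos: [0.4961, -0.1439, 0.036]
orientation: [-180.0, 0.0, -94.5]
force: [0.5, -0.3, -0.3]
opening: 0.0876
```

Request:
jog_arm(commands=[[0,0,0,0],[0,0,0,0],[0,0,0,0],[0,0,0,0],[0,0,0,0],[0,0,0,0],[0,0,0,0],[0,0,0,0],[0,0,0,0],[0,0,0,0]], fingers=20)

```text
clock: 4.37
tool_pos: [0.4958, -0.1439, 0.0356]
orientation: [-180.0, -0.0, -94.5]
force: [1.1, 0.7, 0.0]
opening: 0.0352
```

Request:
jog_arm(commands=[[0,0,3,0],[0,0,6,0],[0,0,10,0],[0,0,10,0],[0,0,10,0],[0,0,10,0],[0,0,10,0],[0,0,6,0],[0,0,0,0],[0,0,0,0]])

```text
clock: 5.2
tool_pos: [0.4958, -0.1438, 0.1009]
orientation: [-179.9, 0.0, -94.5]
force: [0.6, 0.1, -1.3]
opening: 0.0356
```

```bash
python3 - <<'E'
from h import *
snap('side','side2')
o=get_obs();print(o['tool_pos'],o['orientation'],o['force'])
S=load('side2');p=o['tool_pos']
b=cv2.imread('pics/side2.png');k=6;x0,y0=300,110
im=cv2.resize(b[y0:y0+100,x0:x0+120],None,fx=k,fy=k,interpolation=cv2.INTER_CUBIC)
th=np.linspace(0,6.28,60)
from ba import cam; S=cam(S,np.load('cams.npy')[6:])
for dz,col in((-.031,(0,0,255)),(.037,(0,255,0))):
    for u in proj(S,np.c_[p[0]+.018*np.cos(th),p[1]+.018*np.sin(th),th*0+p[2]+dz]): cv2.circle(im,tuple(np.int32((u-[x0,y0]+.5)*k)),1,col,-1)
cv2.imwrite('pics/e.png',im)
E
```

```text
[ 0.49547317 -0.14381507  0.10043027] [ 1.79992553e+02  1.09452829e-02 -9.44777106e+01] [-0.80028997  0.44231855 -1.30994587]
```

View pics/e.png

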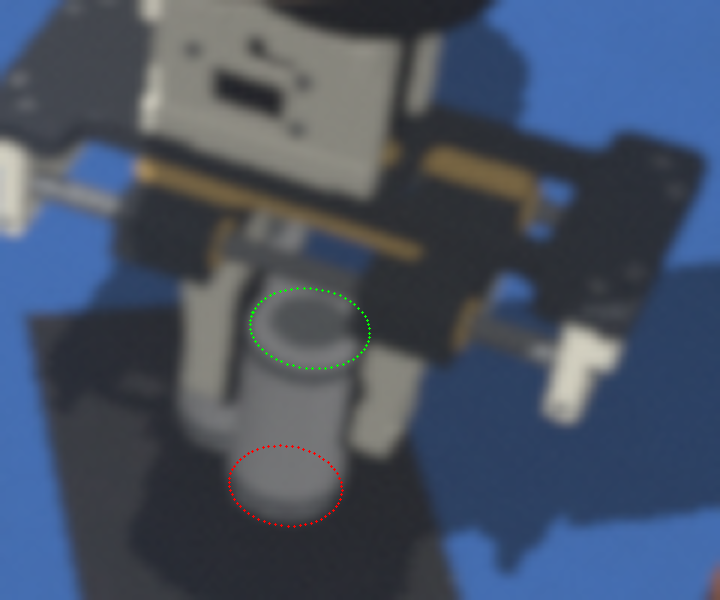

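Request:
jog_arm(commands=[[2,10,0,0],[4,20,0,0],[5,29,0,0],[6,32,0,0],[6,32,0,0],[6,32,0,0],[6,32,0,0],[5,29,0,0],[5,24,0,0],[3,17,0,0]])

```text
clock: 6.08
tool_pos: [0.5437, 0.1158, 0.0998]
orientation: [180.0, -0.0, -94.4]
force: [0.0, 0.4, -0.6]
opening: 0.0353
```

Request:
jog_arm(commands=[[0,0,-4,0],[0,0,-6,0],[0,0,-6,0],[0,0,-6,0],[0,0,-4,0],[0,0,-2,0],[0,0,0,0],[0,0,0,0],[0,0,0,0],[0,0,0,0]])

```text
clock: 6.92
tool_pos: [0.5439, 0.1131, 0.0729]
orientation: [-180.0, 0.0, -94.5]
force: [-0.0, -0.5, -1.4]
opening: 0.0354
```

```bash
cat > ov.py <<'E'
from h import *
from ba import cam,T,S,v,pk
import sys
def run(name,fn,h,L,pi,x0,y0,w,hh,k):
    C=cam(snap(name,fn),np.load('cams.npy')[:6] if name=='top' else np.load('cams.npy')[6:])
    o=get_obs();p=o['tool_pos'];print(p,o['orientation'],o['force'],o['opening'])
    b=cv2.imread('pics/%s.png'%fn)
    im=cv2.resize(b[y0:y0+hh,x0:x0+w],None,fx=k,fy=k,interpolation=cv2.INTER_CUBIC)
    th=np.linspace(0,6.28,80)
    def circ(c,r,z,col):
        for u in proj(C,np.c_[c[0]+r*np.cos(th),c[1]+r*np.sin(th),th*0+z]): cv2.circle(im,tuple(np.int32((u-[x0,y0]+.5)*k)),1,col,-1)
    circ(p,.018,p[2]-h,(0,0,255));circ(p,.018,p[2]-h+L,(0,255,0))
    c=pk(pi)(v);circ(c,.025,.025,(0,255,255));circ(c,.022,.025,(255,255,0))
    cv2.imwrite('pics/%s_ov.png'%fn,im)
E
python3 - <<'E'
from ov import *
run('side','side3',.031,.068,2,200,230,130,130,4.5)
snap('top','top3')
E
```

```text
[0.54389462 0.11311699 0.07290773] [-1.79970125e+02  1.90036937e-02 -9.44764773e+01] [ 0.26516446 -0.55146129 -0.74349249] 0.03547492975926542
```

View pics/side3_ov.png

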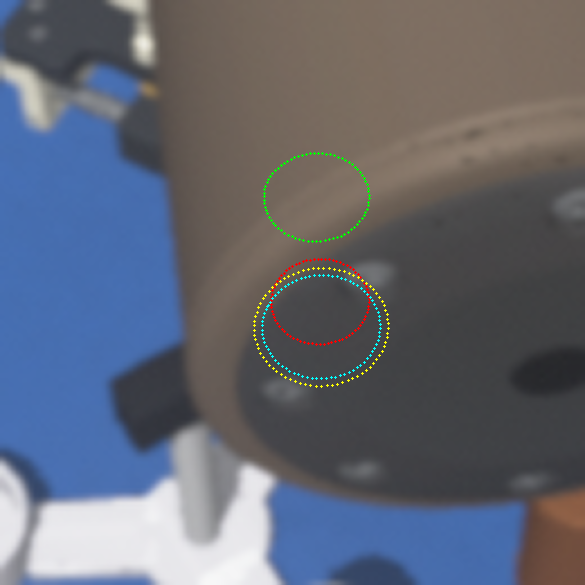

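View pics/top3.png

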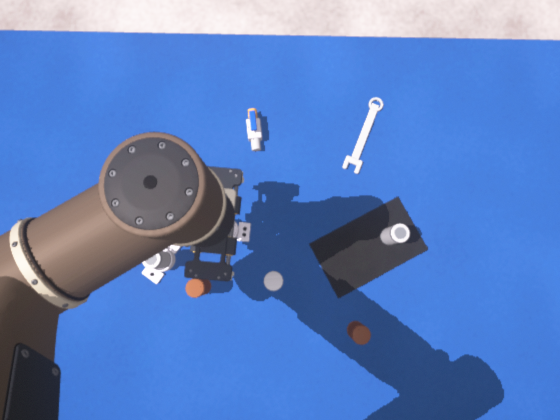

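```bash
python3 - <<'E'
from ba import *
d=np.load('cams.npy');th=np.linspace(0,6.28,100);out=[]
for C0,dd,nm,boxes in((T,d[:6],'top0',((205,208,50,45),(148,168,50,45))),(S,d[6:],'side0',((245,280,50,45),(167,322,50,45)))):
    C=cam(C0,dd);b=cv2.imread('pics/%s.png'%nm);row=[]
    for i,(x0,y0,w,h) in zip((2,3),boxes):
        k=8;im=cv2.resize(b[y0:y0+h,x0:x0+w],None,fx=k,fy=k,interpolation=cv2.INTER_CUBIC);c=pk(i)(v)
        for rr,z,col in((.025,.025,(0,0,255)),(.022,.025,(0,160,0)),(.022,.005,(255,0,255))):
            for u in proj(C,np.c_[c[0]+rr*np.cos(th),c[1]+rr*np.sin(th),th*0+z]): cv2.circle(im,tuple(np.int32((u-[x0,y0]+.5)*k)),1,col,-1)
        row.append(im)
    out.append(np.hstack(row))
im=np.vstack(out);cv2.imwrite('pics/g.png',cv2.resize(im,None,fx=.8,fy=.8));print(im.shape)
E
```

```text
(720, 800, 3)
```

View pics/g.png

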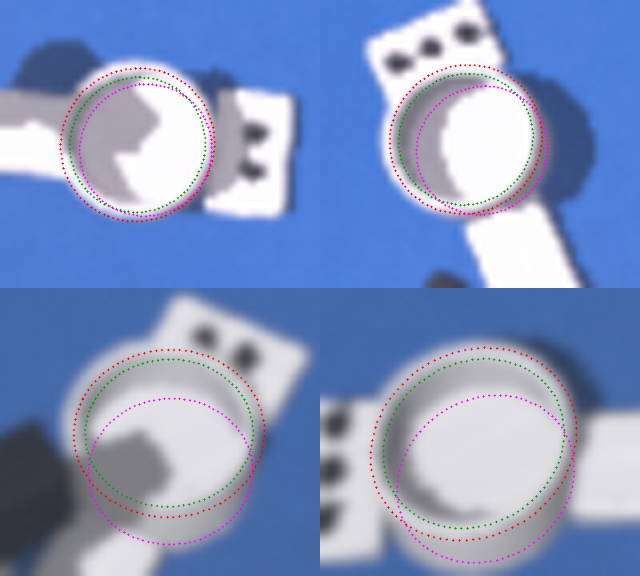

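Request:
jog_arm(commands=[[1.5,-0.5,-3,0],[0,0,-4,0],[0,0,-4,0],[0,0,-3,0],[0,0,-2,0],[0,0,-2,0],[0,0,-2,0],[0,0,-1,0],[0,0,0,0],[0,0,0,0]])

```text
clock: 7.85
tool_pos: [0.5452, 0.1126, 0.0516]
orientation: [180.0, -0.0, -94.5]
force: [0.2, 0.4, -0.9]
opening: 0.0354
```

No contact, so the tube is about 5 mm into the cup. I'll continue down.

Request:
jog_arm(commands=[[0,0,-2,0],[0,0,-2,0],[0,0,-2,0],[0,0,-2,0],[0,0,-2,0],[0,0,-1,0],[0,0,-1,0],[0,0,-1,0],[0,0,0,0],[0,0,0,0]])

```text
clock: 8.68
tool_pos: [0.5452, 0.1126, 0.0385]
orientation: [180.0, -0.0, -94.5]
force: [0.0, 0.8, -0.2]
opening: 0.0357
```

Request:
jog_arm(commands=[[0,0,-0.5,0],[0,0,-0.5,0],[0,0,-0.5,0],[0,0,-0.5,0],[0,0,0,0],[0,0,0,0],[0,0,0,0],[0,0,0,0],[0,0,0,0],[0,0,0,0]])

```text
clock: 9.52
tool_pos: [0.5453, 0.1126, 0.0366]
orientation: [-180.0, 0.0, -94.5]
force: [-0.4, 0.7, 0.2]
opening: 0.035
```

Request:
jog_arm(commands=[[0,0,-0.4,0],[0,0,-0.4,0],[0,0,0,0],[0,0,0,0],[0,0,0,0],[0,0,0,0],[0,0,0,0],[0,0,0,0],[0,0,0,0],[0,0,0,0]])

```text
clock: 10.35
tool_pos: [0.5453, 0.1126, 0.0365]
orientation: [-180.0, 0.0, -94.5]
force: [-3.3, 0.1, 6.4]
opening: 0.0357
```

Request:
jog_arm(commands=[[0,0,0,0],[0,0,0,0],[0,0,0,0],[0,0,0,0],[0,0,0,0],[0,0,0,0],[0,0,0,0],[0,0,0,0],[0,0,0,0],[0,0,0,0]], fingers=65)

```text
clock: 11.18
tool_pos: [0.5452, 0.1126, 0.0358]
orientation: [180.0, 0.0, -94.5]
force: [0.7, -0.5, 0.7]
opening: 0.0649
```

Request:
jog_arm(commands=[[0,0,3,0],[0,0,6,0],[0,0,12,0],[0,0,15,0],[0,0,18,0],[0,0,20,0],[0,0,20,0],[0,0,20,0],[0,0,20,0],[0,0,20,0]])

```text
clock: 12.02
tool_pos: [0.5451, 0.1125, 0.1915]
orientation: [-180.0, 0.0, -94.5]
force: [0.5, 0.8, -0.4]
opening: 0.0653
```

Request:
jog_arm(commands=[[0,-20,0,-4],[0,-36,0,-7],[-1,-38,0,-7],[-1,-38,0,-7],[-1,-38,0,-7],[-1,-38,0,-7],[-1,-38,0,-7],[-1,-38,0,-7],[-1,-36,0,-6],[-1,-23,0,-0.5]], fingers=87.6)

```text
clock: 12.85
tool_pos: [0.5366, -0.2333, 0.1904]
orientation: [-180.0, 0.0, -154.4]
force: [0.5, -0.7, 0.0]
opening: 0.0881
```

Request:
jog_arm(commands=[[0,0,-5,0],[0,0,-10,0],[0,0,-10,0],[0,0,-10,0],[0,0,-10,0],[0,0,-10,0],[0,0,-5,0],[0,0,0,0],[0,0,0,0],[0,0,0,0]])

```text
clock: 13.68
tool_pos: [0.5376, -0.2303, 0.1302]
orientation: [-180.0, 0.0, -153.9]
force: [0.1, -0.2, -0.4]
opening: 0.0875
```

```bash
python3 - <<'E'
from h import *
snap('top','top4'); snap('side','side4'); o=get_obs(); print(o['tool_pos'],o['orientation'])
a=cv2.imread('pics/top4.png');b=cv2.imread('pics/side4.png')
f=lambda i,x,y,w,h,k: cv2.resize(i[y:y+h,x:x+w],None,fx=k,fy=k,interpolation=cv2.INTER_CUBIC)
cv2.imwrite('pics/j.png',np.hstack([f(a,135,160,130,130,3),f(b,150,270,133,130,3)]))
E
```

```text
[ 0.53765148 -0.23041117  0.13038296] [-1.79962182e+02  5.07100511e-02 -1.53957903e+02]
```

View pics/j.png

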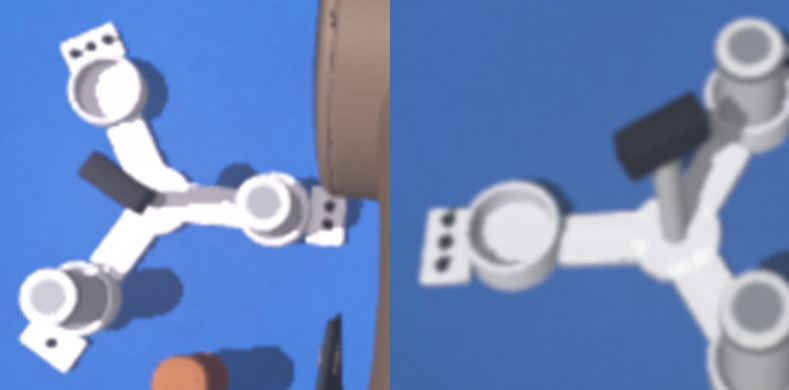

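View pics/side4.png

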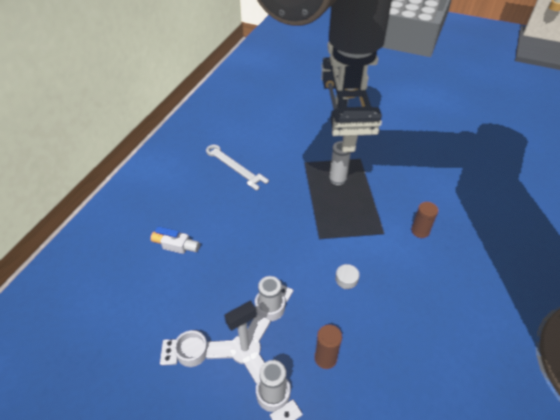

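The short tube stands upright in pocket 2, with its top at about (222,226) in the top view, and the carrier has not moved. Going down on the long tube.

Request:
jog_arm(commands=[[0,0,-6,0],[0,0,-12,0],[0,0,-14,0],[0,0,-14,0],[0,0,-14,0],[0,0,-12,0],[0,0,-8,0],[0,0,-4,0],[0,0,-2,0],[0,0,0,0]])

```text
clock: 14.62
tool_pos: [0.5373, -0.2304, 0.0437]
orientation: [180.0, -0.0, -154.0]
force: [-0.6, 0.2, -0.1]
opening: 0.0878
```

Request:
jog_arm(commands=[[0,0,0,0],[0,0,0,0],[0,0,0,0],[0,0,0,0],[0,0,0,0],[0,0,0,0],[0,0,0,0],[0,0,0,0],[0,0,0,0],[0,0,0,0]], fingers=20)

```text
clock: 15.45
tool_pos: [0.5372, -0.2304, 0.0437]
orientation: [180.0, -0.0, -154.0]
force: [0.3, 0.0, 0.6]
opening: 0.0357
```

Request:
jog_arm(commands=[[0,0,3,0],[0,0,6,0],[0,0,10,0],[0,0,14,0],[0,0,16,0],[0,0,16,0],[0,0,14,0],[0,0,6,0],[0,0,0,0],[0,0,0,0]])

```text
clock: 16.28
tool_pos: [0.5372, -0.2303, 0.129]
orientation: [-180.0, 0.0, -154.0]
force: [-0.7, -0.1, -1.5]
opening: 0.0357
```

```bash
python3 - <<'E'
from ov import *
run('side','side5',.041,.092,2,290,80,130,130,4.5)
E
```

```text
[ 0.53674616 -0.23021631  0.12830645] [ 1.79966385e+02 -1.76833111e-02 -1.53981127e+02] [ 0.42102346  0.23092745 -1.12208881] 0.03563916609439232
```

View pics/side5_ov.png

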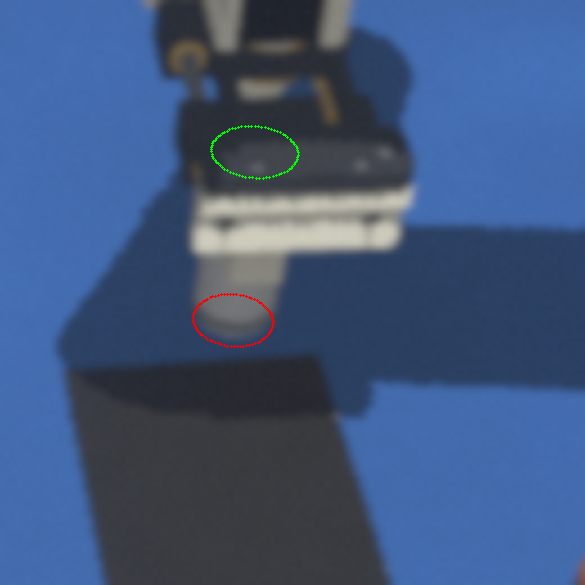

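Request:
jog_arm(commands=[[3,10,0,0],[5,20,0,0],[6,30,0,0],[6,34,0,0],[7,34,0,0],[7,34,0,0],[7,34,0,0],[7,34,0,0],[7,34,0,0],[6,32,0,0]])

```text
clock: 17.17
tool_pos: [0.5978, 0.068, 0.1278]
orientation: [180.0, -0.1, -153.9]
force: [0.7, -0.5, -1.1]
opening: 0.0355
```

Request:
jog_arm(commands=[[6,32,0,0],[6,32,0,0],[6,32,0,0],[5,30,0,0],[4,22,0,0],[2,14,0,0],[1,7,0,0],[0,0,0,0],[0,0,0,0],[0,0,0,0]])

```text
clock: 18.0
tool_pos: [0.6279, 0.2334, 0.1286]
orientation: [-180.0, -0.0, -154.0]
force: [-0.5, -0.5, -1.2]
opening: 0.0356
```

```bash
python3 - <<'E'
from ov import *
run('side','side6',.0397,.092,3,110,260,130,130,4.5)
run('top','top6',.0397,.092,3,110,130,130,130,4.5)
a=cv2.imread('pics/side6_ov.png');b=cv2.imread('pics/top6_ov.png');cv2.imwrite('pics/m.png',cv2.resize(np.hstack([a,b]),(800,400)))
E
```

```text
[0.62801975 0.23334314 0.12879371] [-1.79999343e+02 -2.01774391e-02 -1.54033990e+02] [ 0.53542396  0.415719   -0.96704245] 0.035641793782468546
[0.62815279 0.23335933 0.1289506 ] [ 1.79999456e+02 -1.62753701e-03 -1.54042704e+02] [ 3.84532617e-01 -1.11699361e-03 -1.39779858e+00] 0.035916758147679737
```

View pics/m.png

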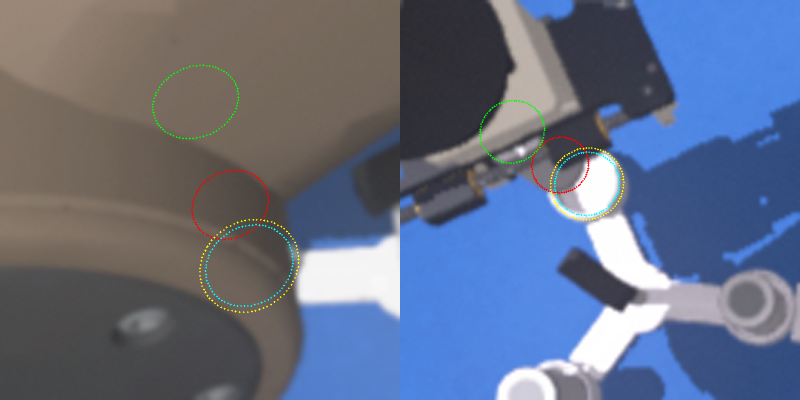

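Request:
jog_arm(commands=[[0,1.5,-5,0],[0,0,-9,0],[0,0,-12,0],[0,0,-12,0],[0,0,-10,0],[0,0,-8,0],[0,0,-4,0],[0,0,-1,0],[0,0,0,0],[0,0,0,0]])

```text
clock: 18.93
tool_pos: [0.6286, 0.2363, 0.0682]
orientation: [-180.0, 0.0, -154.0]
force: [0.7, 0.4, -1.2]
opening: 0.0353
```

Request:
jog_arm(commands=[[0,0,-2,0],[0,0,-2,0],[0,0,-2,0],[0,0,-1,0],[0,0,-1,0],[0,0,-1,0],[0,0,0,0],[0,0,0,0],[0,0,0,0],[0,0,0,0]])

```text
clock: 19.77
tool_pos: [0.6283, 0.2361, 0.0588]
orientation: [-180.0, 0.0, -154.0]
force: [0.5, 0.4, -1.2]
opening: 0.0357
```

Request:
jog_arm(commands=[[0,-1,-2,0],[0,0,-2,0],[0,0,-2,0],[0,0,-2,0],[0,0,-2,0],[0,0,-1,0],[0,0,-1,0],[0,0,-1,0],[0,0,0,0],[0,0,0,0]])

```text
clock: 20.6
tool_pos: [0.6282, 0.2351, 0.0457]
orientation: [-180.0, -0.0, -154.0]
force: [-0.3, 0.4, 0.1]
opening: 0.0354
```

Request:
jog_arm(commands=[[0,0,-0.5,0],[0,0,-0.5,0],[0,0,-0.4,0],[0,0,0,0],[0,0,0,0],[0,0,0,0],[0,0,0,0],[0,0,0,0],[0,0,0,0],[0,0,0,0]])

```text
clock: 21.43
tool_pos: [0.6284, 0.2352, 0.0447]
orientation: [-180.0, 0.0, -154.0]
force: [-2.2, -0.7, 5.8]
opening: 0.0359
```

Request:
jog_arm(commands=[[0,0,0,0],[0,0,0,0],[0,0,0,0],[0,0,0,0],[0,0,0,0],[0,0,0,0],[0,0,0,0],[0,0,0,0],[0,0,0,0],[0,0,0,0]], fingers=65)

```text
clock: 22.27
tool_pos: [0.6282, 0.2351, 0.0444]
orientation: [180.0, 0.0, -154.0]
force: [0.3, -0.2, 0.6]
opening: 0.0651
```

Request:
jog_arm(commands=[[0,0,3,0],[0,0,6,0],[0,0,12,0],[0,0,15,0],[0,0,18,0],[0,0,20,0],[0,0,20,0],[0,0,20,0],[0,0,20,0],[0,0,20,0]])

```text
clock: 23.1
tool_pos: [0.6282, 0.2351, 0.201]
orientation: [180.0, 0.1, -154.0]
force: [0.7, 1.1, -0.4]
opening: 0.0651
```

Request:
jog_arm(commands=[[20,-25,0,0],[20,-35,0,0],[5,-38,0,0],[0,-38,0,0],[-5,-38,0,0],[-5,-38,0,0],[0,-30,0,0],[0,-20,0,0],[0,0,0,0],[0,0,0,0]])

```text
clock: 23.93
tool_pos: [0.6633, -0.0282, 0.1997]
orientation: [-180.0, 0.1, -154.1]
force: [-0.5, 0.2, -0.5]
opening: 0.065
```

```bash
python3 - <<'E'
from h import *
snap('top','top7'); snap('side','side7'); o=get_obs(); print(o['tool_pos'],o['orientation'])
a=cv2.imread('pics/top7.png');b=cv2.imread('pics/side7.png')
f=lambda i,x,y,w,h,k: cv2.resize(i[y:y+h,x:x+w],None,fx=k,fy=k,interpolation=cv2.INTER_CUBIC)
cv2.imwrite('pics/n1.png',f(a,135,160,130,130,4.6)); cv2.imwrite('pics/n2.png',f(b,150,270,160,150,4))
E
```

```text
[ 0.66336253 -0.02652649  0.19921539] [-1.79992539e+02  5.80091898e-02 -1.53971328e+02]
```

View pics/n1.png

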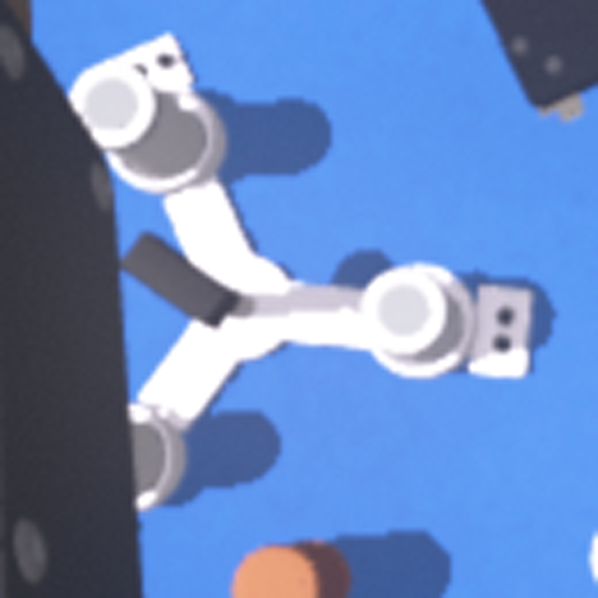

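View pics/n2.png

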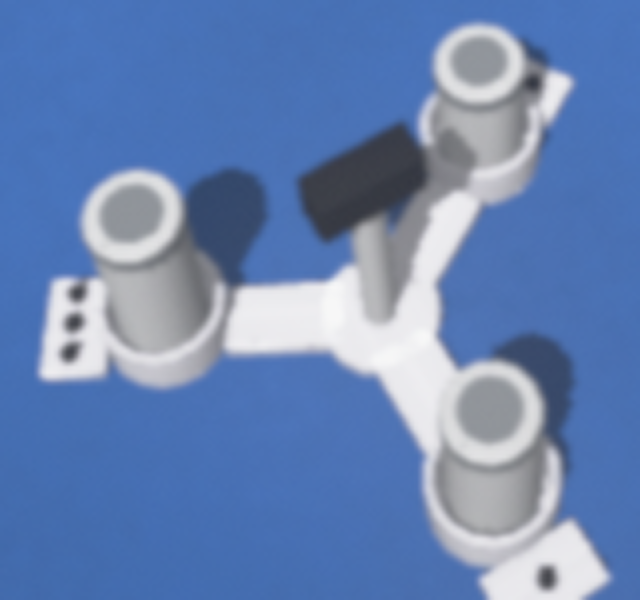

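All three tubes are upright and in their cups, and the carrier is unmoved: the three-stud tube's top is at (132,213) and the two-stud tube's at (478,63) in the side crop. Moving over the bar.

Request:
jog_arm(commands=[[-6,12,0,3],[-12,24,0,4],[-15,30,0,4],[-15,30,0,4],[-15,30,0,4],[-15,30,0,4],[-14,28,0,4],[-10,22,0,2],[-6,14,0,0.5],[-2,6,0,0]])

```text
clock: 24.87
tool_pos: [0.552, 0.2024, 0.199]
orientation: [-180.0, 0.1, -124.2]
force: [-0.3, -1.3, 0.4]
opening: 0.0647
```

Request:
jog_arm(commands=[[0,0,-6,0],[0,0,-10,0],[0,0,-12,0],[0,0,-12,0],[0,0,-8,0],[0,0,-4,0],[0,0,0,0],[0,0,0,0],[0,0,0,0],[0,0,0,0]])

```text
clock: 25.7
tool_pos: [0.5536, 0.1992, 0.147]
orientation: [-180.0, 0.1, -124.5]
force: [-0.9, 0.3, 0.9]
opening: 0.0648
```

```bash
python3 - <<'E'
from ov import *
snap('top','top8'); snap('side','side8'); o=get_obs();p=o['tool_pos'];print(p,o['orientation'])
f=lambda i,x,y,w,h,k: cv2.resize(i[y:y+h,x:x+w],None,fx=k,fy=k,interpolation=cv2.INTER_CUBIC)
a=cv2.imread('pics/top8.png');b=cv2.imread('pics/side8.png')
cv2.imwrite('pics/q.png',np.hstack([f(a,120,150,130,130,3),f(b,160,250,130,130,3)]))
E
```

```text
[0.5534734  0.19929177 0.14692926] [-1.79979642e+02  5.60306813e-02 -1.24465859e+02]
```

View pics/q.png

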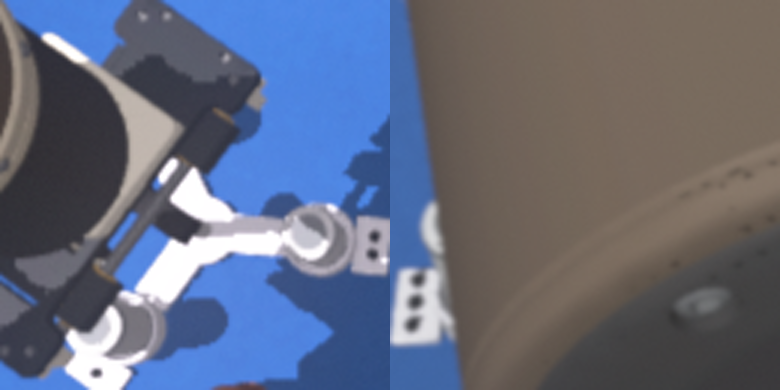

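Request:
jog_arm(commands=[[0,0,-4,0],[0,0,-8,0],[0,0,-10,0],[0,0,-10,0],[0,0,-8,0],[0,0,-6,0],[0,0,-4,0],[0,0,-3,0],[0,0,-1,0],[0,0,0,0]], fingers=50)

```text
clock: 26.63
tool_pos: [0.5532, 0.1991, 0.0922]
orientation: [180.0, -0.0, -124.5]
force: [-0.4, -1.2, 0.3]
opening: 0.0499
```

Request:
jog_arm(commands=[[0,0,0,0],[0,0,0,0],[0,0,0,0],[0,0,0,0],[0,0,0,0],[0,0,0,0],[0,0,0,0],[0,0,0,0],[0,0,0,0],[0,0,0,0]], fingers=5)

```text
clock: 27.47
tool_pos: [0.5532, 0.1992, 0.0925]
orientation: [180.0, 0.0, -124.5]
force: [-1.6, 1.7, 2.5]
opening: 0.0175
```

Request:
jog_arm(commands=[[0,0,0,0],[0,0,0,0],[0,0,0,0],[0,0,0,0],[0,0,0,0],[0,0,0,0],[0,0,0,0],[0,0,0,0],[0,0,0,0],[0,0,0,0]])

```text
clock: 28.3
tool_pos: [0.5532, 0.1992, 0.0925]
orientation: [180.0, 0.0, -124.5]
force: [-4.2, 1.2, 5.8]
opening: 0.0176
```

Gripped at about 18 mm, which matches the bar width. Gentle lift of 10 mm first, then a check.

Request:
jog_arm(commands=[[0,0,0.5,0],[0,0,0.5,0],[0,0,1,0],[0,0,1.5,0],[0,0,2,0],[0,0,2,0],[0,0,1.5,0],[0,0,1,0],[0,0,0,0],[0,0,0,0]])

```text
clock: 29.13
tool_pos: [0.5532, 0.1991, 0.1024]
orientation: [-180.0, 0.0, -124.5]
force: [-0.8, -0.1, -6.9]
opening: 0.0176
```

```bash
python3 - <<'E'
from h import *
snap('top','top9'); o=get_obs();print(o['tool_pos'],o['force'],o['moment'],o['opening'])
a=cv2.imread('pics/top9.png')
cv2.imwrite('pics/r.png',cv2.resize(a[140:300,100:280],None,fx=4,fy=4,interpolation=cv2.INTER_CUBIC)[:600])
E
```

```text
[0.55315924 0.19909073 0.10237555] [ 0.5255555   0.72845812 -5.93202319] [0.05202687 0.07852769 0.03320752] 0.017994735650418446
```

View pics/r.png

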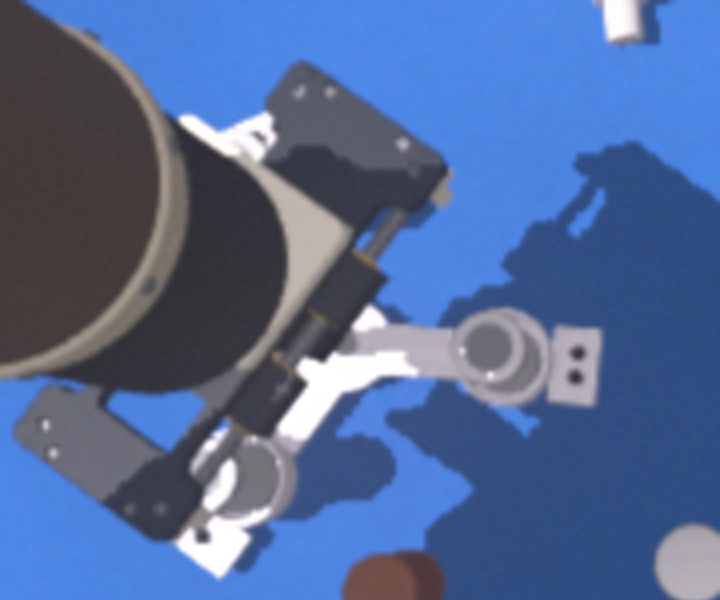

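The weight is fully on the gripper (−6.9 N, about 0.7 kg) with no tilt visible. Lifting the rest of the way.

Request:
jog_arm(commands=[[0,0,1,0],[0,0,2,0],[0,0,3.5,0],[0,0,5,0],[0,0,6,0],[0,0,6,0],[0,0,6,0],[0,0,6,0],[0,0,6,0],[0,0,6,0]])

```text
clock: 30.02
tool_pos: [0.5532, 0.1991, 0.1506]
orientation: [-180.0, 0.0, -124.5]
force: [-0.3, 0.7, -6.3]
opening: 0.0181
```

Request:
jog_arm(commands=[[0,0,6,0],[0,0,6,0],[0,0,6,0],[0,0,6,0],[0,0,6,0],[0,0,5,0],[0,0,4,0],[0,0,2.5,0],[0,0,1,0],[0,0,0,0]])

```text
clock: 30.85
tool_pos: [0.5532, 0.1991, 0.1925]
orientation: [-180.0, 0.0, -124.5]
force: [-0.2, 0.9, -6.8]
opening: 0.0178
```

Request:
jog_arm(commands=[[0,0,0,0],[0,0,0,0],[0,0,0,0],[0,0,0,0],[0,0,0,0],[0,0,0,0],[0,0,0,0],[0,0,0,0],[0,0,0,0],[0,0,0,0]])

```text
clock: 31.68
tool_pos: [0.5532, 0.1991, 0.1924]
orientation: [-180.0, 0.0, -124.5]
force: [0.5, 0.1, -6.8]
opening: 0.0177
```

```bash
python3 - <<'E'
from h import *
snap('top','top10');snap('side','side10'); o=get_obs();print(o['tool_pos'],o['orientation'],o['force'],o['moment'],o['opening'],o['clock'])
a=cv2.imread('pics/top10.png')
cv2.imwrite('pics/s.png',cv2.resize(a[140:290,80:280],None,fx=4,fy=4,interpolation=cv2.INTER_CUBIC)[:600])
E
```

```text
[0.55321092 0.19912148 0.19236731] [-1.79999772e+02  6.10477838e-04 -1.24468990e+02] [-0.41071284  0.03815419 -7.11551735] [-0.02035261  0.06755783 -0.06291747] 0.0178107098219249 31.7833
```

View pics/s.png

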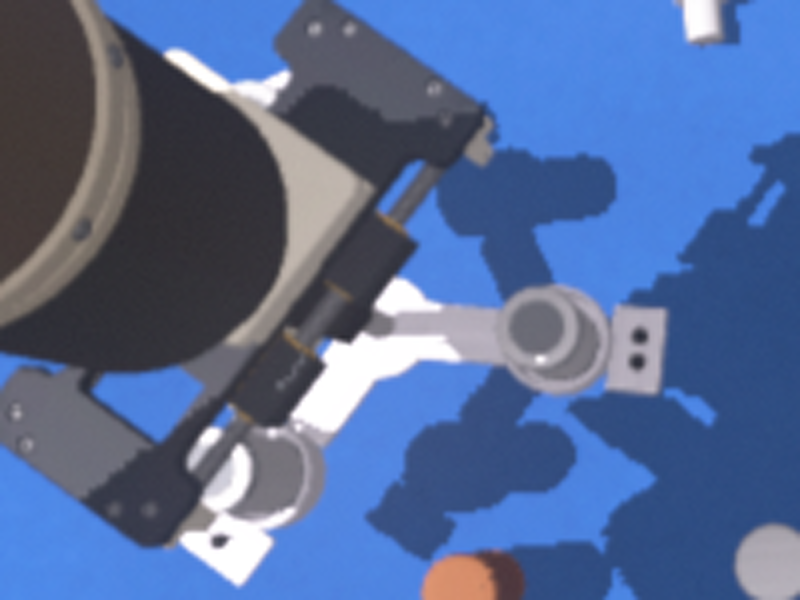

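View pics/side10.png

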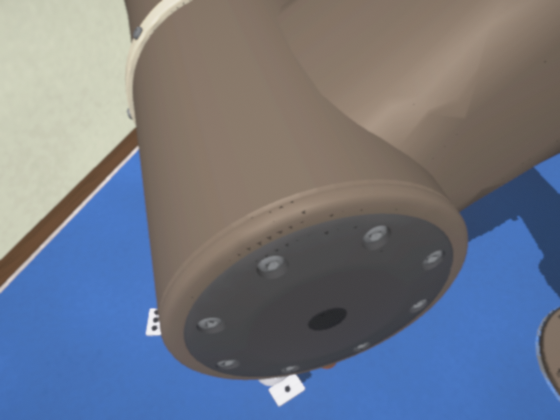

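```bash
python3 - <<'E'
from ov import *
C0=[.5515,.1975,np.radians(55.7)]
from ba import car
d=np.load('cams.npy');th=np.linspace(0,6.28,90)
out=[]
for nm,dd,(x0,y0,w,h) in(('top10',d[:6],(120,180,130,115)),('side10',d[6:],(140,290,180,115))):
    C=cam(load(nm),dd);k=4.5 if nm[0]=='t' else 4
    k=2.6 if nm[0]=='s' else 2.6
    im=cv2.resize(cv2.imread('pics/%s.png'%nm)[y0:y0+h,x0:x0+w],None,fx=k,fy=k,interpolation=cv2.INTER_CUBIC)
    for a in(90,210,330):
        c=car(C0,.085*np.cos(np.radians(a)),.085*np.sin(np.radians(a)),0)
        for u in proj(C,np.c_[c[0]+.025*np.cos(th),c[1]+.025*np.sin(th),th*0+.125]): cv2.circle(im,tuple(np.int32((u-[x0,y0]+.5)*k)),0,(0,0,255),-1)
    th2=np.linspace(0,6.28,300)
    for u in proj(C,np.c_[C0[0]+.133*np.cos(th2),C0[1]+.133*np.sin(th2),th2*0+.102]): cv2.circle(im,tuple(np.int32((u-[x0,y0]+.5)*k)),0,(0,255,255),-1)
    out.append(im)
cv2.imwrite('pics/t.png',np.hstack(out)); print(np.hstack(out).shape)
E
```

```text
(299, 806, 3)
```

View pics/t.png

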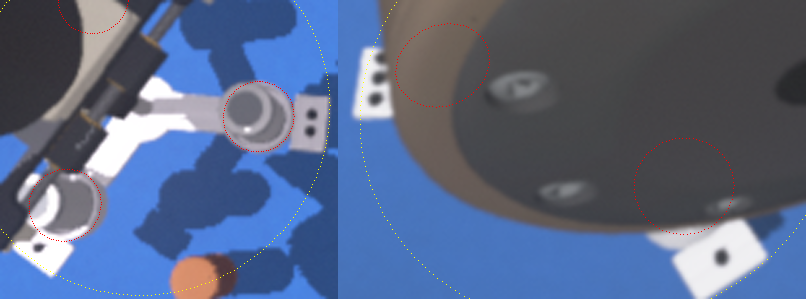

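The lifted carrier matches a level model at +100 mm, to within about 1–2 px at the cups and tabs. I'm handing in.

```bash
python3 - <<'E'
from h import *
o=get_obs();print(o['tool_pos'],o['force'],o['opening'],o['clock'])
a=load('top0')['image'].astype(int);b=load('top10')['image'].astype(int)
for n,(x,y) in dict(valve=(254,130),wrench=(364,135),nut=(273,281)).items(): 
    t=a[y-12:y+12,x-12:x+12].astype(np.uint8); r=cv2.matchTemplate(b[y-18:y+18,x-18:x+18].astype(np.uint8),t,cv2.TM_CCOEFF_NORMED);print(n,cv2.minMaxLoc(r)[1::2],'(6,6)=unmoved')
print(close_job())
E
```

```text
[0.55321092 0.19912148 0.19236731] [-0.41071284  0.03815419 -7.11551735] 0.0178107098219249 31.7833
valve (0.9983730912208557, (6, 6)) (6,6)=unmoved
wrench (0.9989264607429504, (6, 6)) (6,6)=unmoved
nut (0.959875762462616, (6, 6)) (6,6)=unmoved
the job is handed in; nothing more can be done
None
```

The job is handed in at 31.8 s. I stood the short tube in pocket 2, then the long tube in pocket 3, each lowered to the cup floor (about 6 N contact) and released. I then gripped the carrier by its bar and lifted it about 100 mm, and it is held there.

**Last checks:**
- **Hold:** the opening is 17.8 mm on the 18 mm bar. The load is −7.1 N, which matches the 700 g loaded carrier, and the arm is steady.
- **Tubes:** before the lift, both cameras together showed all three tubes upright in their cups. After the lift the tubes in pockets 1 and 2 can be seen in place. The arm hides pocket 3, so I infer its tube is there only from the full load.
- **Level:** the visible cups and tabs match a level carrier raised 100 mm to within about 1–2 px, which would not show a tilt of a degree or so.
- **Bystanders:** the valve, wrench and cap nut have not moved in the top view. I did not touch the brown look-alikes.

**Disagreement:** the two cameras differed by up to about 7 mm at first. A joint fit and the overlays brought this down to about 2 mm, and both tubes went in without touching the rims.

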